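# Demould a cast recording chamber with the fold-out crank

## Robot

A 6-joint arm with a two-finger parallel gripper is mounted at the origin on the work surface. World frame = base frame: x ahead of the robot, y to its left, z up, the work surface at z = 0. Lengths are in mm, angles in degrees, forces in N, time in s.
With the tool pointing down it reaches from about 300 to 850 mm from the base axis. Payload 4.2 kg.
Tool frame: the origin (TCP) lies on the mounting face of the last link; the fingertips stand 191 mm ahead of it and the grasp point (between the pads) lies 172 mm ahead of it; z points along the fingers, y is the direction in which the jaws open and shut (so a half turn about z gives the same grasp; the last joint's range is limited). The gripper opens to 91 mm and grips with 3 to 60 N. Pads are 32 mm wide; open, the fingers measure 118 mm over their backs; the gripper's body (76 mm by 178 mm) begins 60 mm behind the grasp point.
Start: joints at [71.333, 18.312, 89.639, -0, 72.044, -1.146], TCP at [173.104, 548.323, 404.776] pointing down, gripper open.
Joint ranges: [-177.97, 177.97], [-48.28, 115.42], [12.27, 149.76], [-77.06, 257.06], [2.81, 150.46], [-146.56, 146.56]. Speed limits (degrees/s): [147.25, 147.25, 180, 180, 180, 180].

## Interface

Orientations are given as [roll, pitch, yaw] about the fixed x, y, z axes, in that order (R = Rz(yaw) Ry(pitch) Rx(roll)).
In Python, from workcell import env gives the robot as it stands.
- The arm moves only by the shell command python3 -m handwheel 'ROWS' [FORCE]. ROWS is JSON, a list of rows, each an object with "gripper": the opening in per cent of the stroke, from 0 (shut) to 100 (fully open); "travel": the shift along the tool's x, y, z in m, a list of three; "twist": the turn about the tool's z in rad. In form: [{"gripper": gripper, "travel": [x, y, z], "twist": twist}, ...]. A call has 1 to 5 rows; each row shifts and turns the commanded pose from where the row before left it, along the tool's axes as they then stand; what a row does not reach is not made up. A row lasts 1/12 s, in which the tool goes at most 41.7 mm and 7.16 degrees, less where a joint would pass 70% of its speed; a pose out of reach is approached as far as the arm can. A call with a gripper value outside its range is refused whole. The fingers move at their own pace and stop on an object; FORCE is the grip in N (left out, the last holds). Time passes only in rows, so rows that do not move let the fingers close. It gives the time, the measured TCP pose, the force and the opening at its end, in the units of the state.
- env.state(): the state, without advancing time (a new reading comes with each control period).
- env.grab_frame(name): name is "scene" or "side" or "wrist"; returns a dict with "frame" (384x512x3 uint8, red, green, blue), "intrinsics" (3x3 intrinsics, pixels), "extrinsics" (4x4, takes a point from camera to world coordinates). Camera axes: x right, y down, z forward; pixel columns grow to the right and rows downward; lengths in mm; the calibration is good to about 2 mm. A picture is of the moment at which its call begins. There is no depth.
- env.job_done(): hands the job in, once; it reports no verdict.
Trained networks look in the newest picture that a camera, given by its name, has taken for a name from the list of things; names that differ only in an ending like _2 or _b are one class to them, and where a whole thing is asked for, a point or a joint stands for the part that bears it (a point fixed in the world has none). Each returns a list of dicts, best first, with "confidence" (0 to 1); they miss things now and then, are a little off and sometimes report something else, mostly with a low value. They report only what shows in the picture. A call takes as long as a camera call.
- env.trace(camera, thing): "pixels" (384x512 bool, what is visible of it) and "uv" ([column, row] in pixels, amid what is visible of it).
- env.pinpoint(camera, thing): "uv" ([column, row] in pixels: a listed point, or the origin of a listed thing).
The state is a dict: "time_s": time; "qpos": joint angles; "qvel": joint speeds; "effort": joint torques, N m; "ee_pos": TCP position; "ee_rot": TCP orientation; "force": force on the tool from outside, world axes, zero at the start; "torque": the same for the moment, N m; "gripper_width": finger opening in mm.
Only numpy, scipy, OpenCV 4.12 (cv2) and the standard library are available. Lean on these libraries where they do the work, as an engineer would, in place of code of your own. Each camera call takes 0.05 s, during which the arm holds its last target. There are 200 camera calls.

## Task

Get the freshly cast recording chamber out of its mould: raise the handle that lies folded in the ejector's handwheel and swing it fully up to its stop, wind the wheel clockwise all the way to the end of its travel so that the chamber is pushed up out of the mould, then lift the chamber out and set it down upright and flat on the floor of the steel tray beside the finished one. Leave the handle standing up and the ejector wound up, and do not disturb the other things on the bench.

Things in the scene. Friction and masses are not known exactly. Their poses are not given: they have to be found in the camera images.
- stand: Fixed mould ejector stand: dark base plate 150 x 350 x 10 mm, grey gear housing 116 x 320 mm up to 60 mm above the bench. Origin: centre of the underside of the base, at bench level; its long way is its own y, z up. At y = -100 mm an aluminium mould block (76 along x by 96 along y, top face 104 mm above the bench) with an open cavity 43 (x) by 67 (y) by 19 mm deep; at y = +100 mm the dark horizontal handwheel with its folding handle, turning about an upright shaft.
- wheel_axis (a point): Point on the upright axis of the handwheel, 120 mm above the bench, at the height of the handle's hinge pin. The dark wheel is 158 mm across, the top of its 14 mm thick rim 97 mm above the bench. A channel across it holds the folded handle: cheeks 25 mm apart that reach 4 mm above the pin's height, floor 14 mm below the pin's height, ending 14 mm past the axis.
- finger_opening (a point): Centre of the finger opening in the wheel, 45 mm past the axis from the hinge, 120 mm above the bench; turns with the wheel. The opening runs from 16 mm past the axis to the rim, 36 mm wide between lower cheeks (10 mm below this point), without a floor, free down to the housing 60 mm below. The folded handle's end juts 10 mm into it; 39 mm are free from there to the rim.
- handle_hinge (a point): Centre of the hinge pin of the folding handle, at the rim end of the channel, 68 mm from the wheel's axis, 120 mm above the bench; the pin lies level, along the rim, and nothing fixed on the wheel reaches more than 4 mm above it. It goes round with the wheel.
- handle_end (a point): Centre of the handle's free end face, 94 mm from the pin. A round black sleeve, 17 mm thick at both ends, 21 mm in the middle, from 16 to 94 mm off the pin, spinning freely on its own axis. Folded, it lies level, sunk between the cheeks, too deep to pinch; a slanting fingertip in the opening can get under its end and raise it. Unfolded, it stands upright on the rim, its end 214 mm above the bench.
- handle (a joint): Fold of the handle (rad): 0 lying folded inwards across the wheel, pi/2 upright against a firm stop (working position). The hinge is stiff, about 0.22 N m, and stays where it is left. It swings in the plane through the wheel's axis, so turning the wheel by it does not fold it.
- crank (a joint): Turn of the handwheel (rad), growing clockwise seen from above; 0 ejector fully down, 8.5 a firm stop with the ejector fully up. It starts somewhere between 0 and 2.6. About 0.3 N m to turn, self-holding. Each rad raises the ejector plate 2.9 mm; the plate first meets the chamber after about 2.7 rad, and at the stop the chamber's top stands 16 mm above the mould's top face.
- chamber: Freshly cast white resin recording chamber, an open rectangular dish 40 (its x) by 64 (its y) by 18 mm high, walls 5 mm, floor 4 mm, two small bosses inside, about 45 g. Origin: centre of its underside, z up. At the start it lies in the mould cavity, its top 1 mm below the mould's top face, 1.5 mm play all round.
- tray: Fixed open steel tray, 130 (its x) by 200 (its y) by 22 mm high, walls and floor 4 mm. Origin: centre of its underside. The finished chamber lies in its -y half; the +y half is free.
- finished_chamber: Bystander: finished chamber, same shape as the chamber, lying in the tray. Origin: centre of its underside.
- beaker: Bystander: glass beaker, 60 mm across, 70 mm high, standing behind the stand. Origin: centre of its underside.
- bottle: Bystander: white bottle with blue cap, 60 mm across, 130 mm high, standing behind the stand. Origin: centre of its underside.
- petri: Bystander: clear petri dish, 90 mm across, 14 mm high, in front of the stand. Origin: centre of its underside.
- screwdriver: Bystander: screwdriver lying in front of the stand.
- syringe: Bystander: plastic syringe about 120 mm long, 22 mm high, lying beyond the tray.
- forceps: Bystander: steel forceps 120 mm long, 8 mm high, lying beyond the tray.

How it is judged:
By the outcome, as a careful person would: the job done as asked, in the order asked, and still so for the second after the job is handed in, with the robot touching nothing.
It also fails if it takes over 72 s, if anything falls off the work surface, if the arm or the gripper's body presses on something with over 40 N, if the wrist force passes 120 N, or if a joint passes its speed limit or range.

## Working session

There is one attempt and no reset: what is moved stays moved. The work goes in short steps, Python scripts to look and compute and a shell command to move; the robot and the scene stay as the last step left them, time stands still between calls to the robot, and variables do not carry over. Pictures are saved under pics/ and viewed, about 8 in all and at most 12, crops included, and the job is handed in when it is done.

```bash
ls; mkdir -p pics; cat > h.py <<'E'
import numpy as np,cv2
from workcell import env
from scipy.spatial.transform import Rotation as R
def ray(f,uv):
    K=np.array(f["intrinsics"]);T=np.array(f["extrinsics"])
    d=T[:3,:3]@np.linalg.inv(K)@np.array([uv[0],uv[1],1.]);return T[:3,3],d/np.linalg.norm(d)
def onz(f,uv,z):
    o,d=ray(f,uv);return o+d*(z-o[2])/d[2]
def tri(rs):
    A=np.zeros((3,3));b=np.zeros(3)
    for o,d in rs:
        P=np.eye(3)-np.outer(d,d);A+=P;b+=P@o
    x=np.linalg.solve(A,b);return x,[round(float(np.linalg.norm((np.eye(3)-np.outer(d,d))@(x-o))),1) for o,d in rs]
def proj(f,p):
    K=np.array(f["intrinsics"]);T=np.linalg.inv(np.array(f["extrinsics"]))
    q=K@(T[:3,:3]@np.asarray(p,float)+T[:3,3]);return q[:2]/q[2]
def save(f,n): cv2.imwrite("pics/"+n,cv2.cvtColor(f["frame"],cv2.COLOR_RGB2BGR))
E
python3 - <<'E'
from h import *
F={c:env.grab_frame(c) for c in("scene","side","wrist")}
for c in F: print(c,np.array(F[c]["extrinsics"])[:3,3].round(0))
a=[cv2.cvtColor(F[c]["frame"],cv2.COLOR_RGB2BGR) for c in("scene","side")]
im=np.vstack(a);
for c in("scene","side","wrist"): save(F[c],c+"0.png")
for t in["stand","wheel_axis","finger_opening","handle_hinge","handle_end","chamber","tray","finished_chamber"]:
    rs=[]
    for c in F:
        r=env.pinpoint(c,t)
        if r: 
            print(t,c,np.round(r[0]["uv"],1),round(r[0]["confidence"],2))
            if r[0]["confidence"]>.4: rs.append(ray(F[c],r[0]["uv"]))
    if len(rs)>1: x,e=tri(rs);print("  ->",x.round(1),e)
print(env.state())
E
```

```text
pics
scene [1081. -466.  992.]
side [ 251. -658.  916.]
wrist [102. 570. 383.]
stand scene [123.9 291.7] 0.68
wheel_axis scene [329.7 146.8] 0.78
wheel_axis side [219.5 129.8] 0.87
  -> [573.8 193.4 137.5] [2.6, 2.6]
finger_opening scene [336.4 135.8] 0.83
finger_opening side [203.8 126.9] 0.62
  -> [546.3 249.4 117.9] [4.2, 4.2]
handle_hinge scene [325.4 167.3] 0.87
handle_hinge side [237.  141.7] 0.84
  -> [605.7 148.  117.6] [3.7, 3.7]
handle_end scene [262.  181.6] 0.64
handle_end side [208.  128.7] 0.43
  -> [532.3  27.6 207.6] [75.3, 75.3]
chamber scene [259.4 181.8] 0.66
chamber side [168.3 162.6] 0.3
tray scene [138.4 268.5] 0.72
tray side [280.4 328.7] 0.72
  -> [ 477.8 -347.6    6.6] [0.7, 0.7]
finished_chamber scene [122.8 291.8] 0.75
finished_chamber side [305.3 343. ] 0.65
  -> [ 509.7 -405.3   12.3] [3.9, 3.9]
{'time_s': 1.35, 'qpos': array([ 7.13343185e+01,  1.83115900e+01,  8.96377931e+01, -7.17113682e-04,
        7.20410274e+01, -1.14508742e+00]), 'qvel': array([ 0.13658859,  0.03679003,  0.08187792,  0.00346695, -0.05537165,
        0.05017909]), 'effort': array([ 2.37785076e-03, -4.12347972e+01, -2.32235956e+01,  7.28920335e-02,
        3.75767669e-02, -1.97276512e-05]), 'ee_pos': array([173.09970053, 548.33846544, 404.78722979]), 'ee_rot': array([1.79990426e+02, 8.73713177e-04, 1.62479627e+02]), 'force': array([-0.24528625,  0.03724456, -0.20868565]), 'torque': array([ 0.03800961, -0.03802355,  0.01578854]), 'gripper_width': 91.3194790652482}
```

View pics/scene0.png

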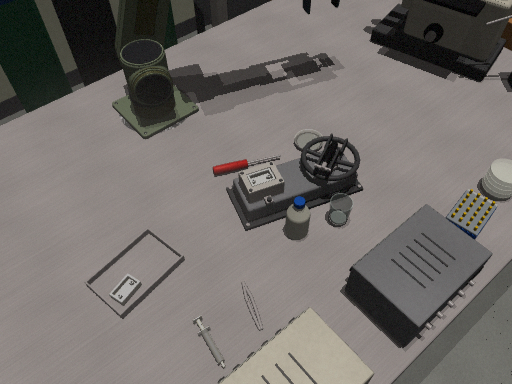

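View pics/wrist0.png

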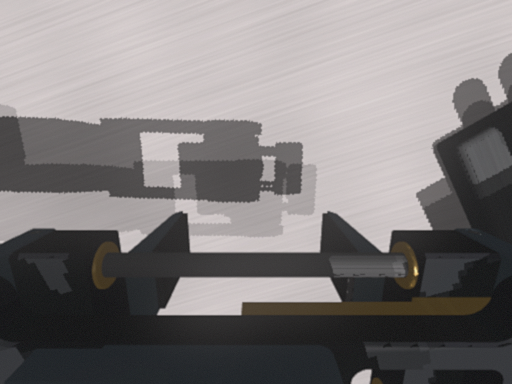

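```bash
R='' ; for i in 1; do :; done
python3 -m handwheel '[{"gripper":100,"travel":[-0.0345,-0.017,0],"twist":0},{"gripper":100,"travel":[-0.0345,-0.017,0],"twist":0},{"gripper":100,"travel":[-0.0345,-0.017,0],"twist":0},{"gripper":100,"travel":[-0.0345,-0.017,0],"twist":0},{"gripper":100,"travel":[-0.0345,-0.017,0],"twist":0}]'
python3 -m handwheel '[{"gripper":100,"travel":[-0.0345,-0.017,0],"twist":0},{"gripper":100,"travel":[-0.0345,-0.017,0],"twist":0},{"gripper":100,"travel":[-0.0345,-0.017,0],"twist":0},{"gripper":100,"travel":[-0.0345,-0.017,0],"twist":0},{"gripper":100,"travel":[-0.0345,-0.017,0],"twist":0}]'
python3 -m handwheel '[{"gripper":100,"travel":[-0.0345,-0.017,0],"twist":0},{"gripper":100,"travel":[-0.0345,-0.017,0],"twist":0},{"gripper":100,"travel":[-0.0345,-0.017,0],"twist":0},{"gripper":100,"travel":[-0.0345,-0.017,0],"twist":0},{"gripper":100,"travel":[-0.0345,-0.017,0],"twist":0}]'
python3 -m handwheel '[{"gripper":100,"travel":[0,0,0],"twist":0.12},{"gripper":100,"travel":[0,0,0],"twist":0.12},{"gripper":100,"travel":[0,0,0],"twist":0.12},{"gripper":100,"travel":[0,0,0],"twist":0.12},{"gripper":100,"travel":[0,0,0],"twist":0.12}]'
python3 -m handwheel '[{"gripper":100,"travel":[0,0,0],"twist":0.12},{"gripper":100,"travel":[0,0,0],"twist":0}]'
cat >> h.py <<'E'
def look(name,cams=("wrist","scene","side"),things=("wheel_axis","finger_opening","handle_hinge","handle_end"),zs=None,thr=.4):
    F={c:env.grab_frame(c) for c in cams};out={}
    for c in cams: save(F[c],f"{name}_{c}.png")
    for t in things:
        rs=[]
        for c in cams:
            r=env.pinpoint(c,t)
            if r:
                s=f"{t} {c} {np.round(r[0]['uv'],1)} {r[0]['confidence']:.2f}"
                if zs and t in zs: s+=f" onz {onz(F[c],r[0]['uv'],zs[t]).round(1)}"
                print(s)
                if r[0]["confidence"]>thr: rs.append(ray(F[c],r[0]["uv"]))
        if len(rs)>1: x,e=tri(rs);print("  ->",x.round(1),e);out[t]=x
    return F,out
E
python3 - <<'E'
from h import *
z=dict(wheel_axis=120,finger_opening=120,handle_hinge=120,handle_end=120)
look("a",zs=z)
s=env.state();print(s["time_s"],s["ee_pos"],s["ee_rot"],s["qpos"])
E
```

```text
time_s: 1.77
ee_pos: [312.9, 414.0, 404.9]
ee_rot: [180.0, 0.0, 162.5]
force: [0.7, 0.0, 0.6]
gripper_width: 91.3
time_s: 2.18
ee_pos: [452.0, 280.8, 405.0]
ee_rot: [180.0, 0.0, 162.5]
force: [0.3, -0.3, 0.5]
gripper_width: 91.2
time_s: 2.6
ee_pos: [591.0, 147.7, 404.8]
ee_rot: [180.0, 0.0, 162.5]
force: [-0.1, 1.3, -0.2]
gripper_width: 91.3
time_s: 3.02
ee_pos: [590.0, 149.2, 404.6]
ee_rot: [-180.0, -0.0, 127.7]
force: [0.1, 0.2, -0.8]
gripper_width: 90.9
time_s: 3.18
ee_pos: [589.9, 149.3, 404.7]
ee_rot: [180.0, -0.0, 121.1]
force: [-0.2, -0.2, -0.7]
gripper_width: 91.3
wheel_axis wrist [263.9 137.3] 0.89 onz [565.3 206.5 120. ]
wheel_axis scene [334.6 150.1] 0.66 onz [578.4 211.4 120. ]
wheel_axis side [220.1 127.7] 0.86 onz [586.2 216.4 120. ]
  -> [576.1 207.3 126. ] [11.2, 5.1, 7.0]
finger_opening scene [338.  136.4] 0.66 onz [549.3 254.6 120. ]
finger_opening side [204.5 124.3] 0.64 onz [551.6 250.6 120. ]
  -> [551.2 251.4 121.4] [1.6, 1.6]
handle_hinge wrist [261.1 205.9] 0.76 onz [599.4 145.5 120. ]
handle_hinge scene [323.8 167.9] 0.83 onz [603.6 146.2 120. ]
handle_hinge side [235.6 143.4] 0.93 onz [597.9 135.9 120. ]
  -> [601.1 145.4 114.7] [1.4, 3.8, 2.9]
handle_end wrist [268.4 114.5] 0.83 onz [557.8 226.7 120. ]
handle_end scene [337.2 143.3] 0.72 onz [565.7 234.4 120. ]
handle_end side [210.7 125.7] 0.52 onz [565.3 236.7 120. ]
  -> [562.8 229.7 124.1] [6.0, 5.3, 1.7]
3.9333 [589.81780438 149.36153523 404.75705564] [ 1.79995951e+02 -3.16809640e-03  1.21234089e+02] [ 1.31264451e+01  2.13437916e+01  8.50533281e+01  4.45061315e-03
  7.36000168e+01 -1.81089004e+01]
```

View pics/a_wrist.png

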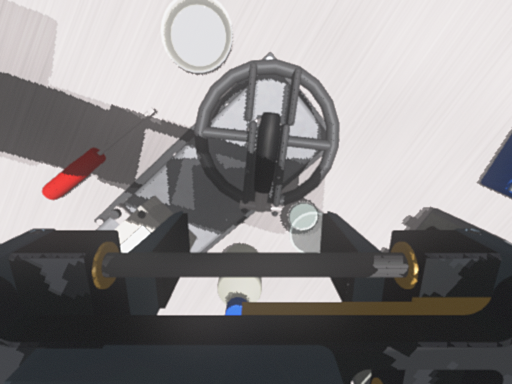

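```bash
python3 -m handwheel '[{"gripper":100,"travel":[0,0.02,0.03],"twist":0.055},{"gripper":100,"travel":[0,0.02,0.03],"twist":0},{"gripper":100,"travel":[0,0,0],"twist":0},{"gripper":100,"travel":[0,0,0],"twist":0}]' 20
python3 - <<'E'
from h import *
z=dict(wheel_axis=120,finger_opening=120,handle_hinge=120,handle_end=120)
F,_=look("b",cams=("wrist",),zs=z,things=("wheel_axis","finger_opening","handle_hinge","handle_end","chamber"))
f=F["wrist"]
s=env.state();print(s["time_s"],s["ee_pos"],s["ee_rot"])
print(proj(f,s["ee_pos"]-[0,0,172]),proj(f,s["ee_pos"]-[0,0,191]),f["intrinsics"],np.array(f["extrinsics"]).round(2))
E
```

```text
time_s: 4.27
ee_pos: [624.6, 169.3, 342.6]
ee_rot: [-179.7, -0.1, 118.1]
force: [-1.0, 0.2, 0.0]
gripper_width: 90.9
wheel_axis wrist [211.8 144.6] 0.69 onz [566.9 205.9 120. ]
handle_hinge wrist [212.5 226.3] 0.97 onz [595.8 147.1 120. ]
handle_end wrist [212.4 112. ] 0.69 onz [557.2 227.1 120. ]
4.5667 [624.31759482 168.88633099 346.63190986] [1.79841617e+02 3.68838321e-02 1.18064463e+02]
[255.9949429  250.82940781] [256.01513991 237.93013445] [[265.49147176   0.         254.58688809]
 [  0.         265.49147176 196.4044782 ]
 [  0.           0.           1.        ]] [[ 8.8000e-01  4.6000e-01  1.2000e-01  5.8922e+02]
 [ 4.7000e-01 -8.5000e-01 -2.3000e-01  2.3458e+02]
 [-1.0000e-02  2.6000e-01 -9.6000e-01  3.2198e+02]
 [ 0.0000e+00  0.0000e+00  0.0000e+00  1.0000e+00]]
```

View pics/b_wrist.png

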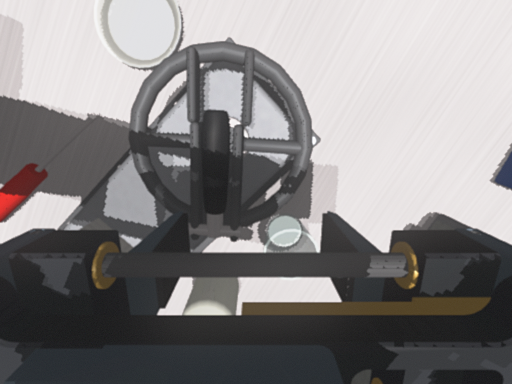

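```bash
python3 -m handwheel '[{"gripper":100,"travel":[0.032,-0.0098,0],"twist":0},{"gripper":100,"travel":[0.032,-0.0098,0],"twist":0},{"gripper":100,"travel":[0.031,-0.0098,0],"twist":0},{"gripper":60,"travel":[0,0,0.025],"twist":0},{"gripper":60,"travel":[0,0,0],"twist":0}]' 15
python3 -m handwheel '[{"gripper":60,"travel":[0,0,0],"twist":0},{"gripper":60,"travel":[0,0,0],"twist":0}]' 15
python3 - <<'E'
from h import *
f=env.grab_frame("wrist");g=env.grab_frame("side");h=env.grab_frame("scene")
im=cv2.resize(f["frame"][130:330,130:390],None,fx=2,fy=2)
s=env.state();print(s["time_s"],s["ee_pos"],s["ee_rot"],s["gripper_width"],s["force"])
print(proj(f,s["ee_pos"]-[0,0,191]))
p=proj(h,[565,215,130]).astype(int);c=cv2.resize(h["frame"][p[1]-60:p[1]+40,p[0]-65:p[0]+65],None,fx=4,fy=4)
im=np.vstack([c[:400,:520],cv2.resize(im,(520,400))])
c=cv2.resize(im,(390,600));cv2.imwrite("pics/c.png",cv2.cvtColor(im,cv2.COLOR_RGB2BGR)[:, :])
cv2.imwrite("pics/c.png",cv2.cvtColor(np.hstack([im[:400],im[400:]])[:, :],cv2.COLOR_RGB2BGR)) 
i=cv2.imread("pics/c.png");cv2.imwrite("pics/c.png",cv2.resize(i,(800,308)))
E
```

```text
time_s: 4.98
ee_pos: [551.7, 239.7, 318.0]
ee_rot: [-179.7, -0.0, 118.2]
force: [-0.3, -0.9, -1.2]
gripper_width: 80.5
time_s: 5.15
ee_pos: [554.5, 238.7, 320.9]
ee_rot: [179.9, 0.0, 118.0]
force: [0.8, -0.4, -0.1]
gripper_width: 67.0
5.3 [554.72746422 238.57375942 320.84327395] [1.79880386e+02 1.48378316e-02 1.18006198e+02] 55.900232866269135 [0.26191975 0.63547551 0.3962472 ]
[255.00998146 235.07307347]
```

View pics/c.png

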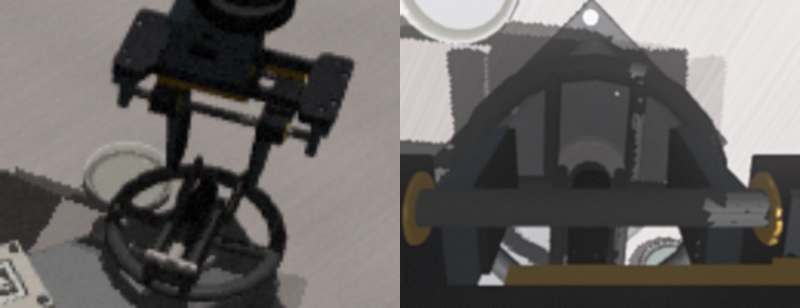

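```bash
python3 - <<'E'
from h import *
f=env.grab_frame("wrist")
for t in("handle_end","finger_opening","wheel_axis"):
    r=env.pinpoint("wrist",t)
    if r: print(t,r[0],onz(f,r[0]["uv"],120))
c=f["frame"][160:300,200:310].astype(float);c=np.clip(c*2.2,0,255).astype(np.uint8)
cv2.imwrite("pics/d.png",cv2.cvtColor(cv2.resize(c,None,fx=4,fy=4,interpolation=cv2.INTER_NEAREST),cv2.COLOR_RGB2BGR))
for row in(225,230,235,240): print(row,[onz(f,(254,row),z).round(1).tolist() for z in(111.5,128.5)])
E
```

```text
handle_end {'uv': [254.4, 243.1], 'confidence': 0.97} [559.62178693 228.87578775 120.        ]
wheel_axis {'uv': [250.8, 271.4], 'confidence': 0.57} [568.229074   206.84284631 120.        ]
225 [[554.2, 238.4, 111.5], [551.1, 244.3, 128.5]]
230 [[556.1, 234.8, 111.5], [552.8, 241.0, 128.5]]
235 [[558.1, 231.2, 111.5], [554.6, 237.7, 128.5]]
240 [[560.0, 227.5, 111.5], [556.4, 234.4, 128.5]]
```

View pics/d.png

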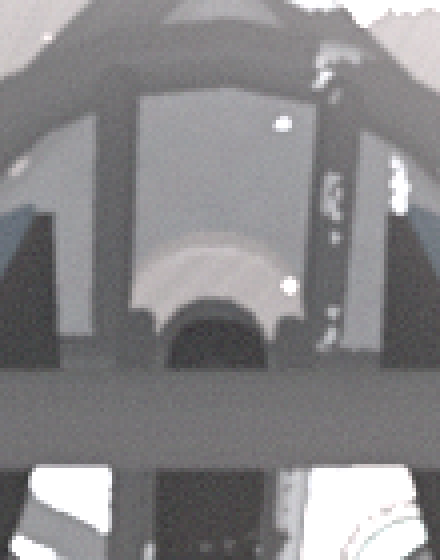

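```bash
python3 -m handwheel '[{"gripper":60,"travel":[0,0,0.008],"twist":0},{"gripper":60,"travel":[0,0,0.008],"twist":0},{"gripper":40,"travel":[0,0,0],"twist":0},{"gripper":30,"travel":[0,0,0],"twist":0},{"gripper":20,"travel":[0,0,0],"twist":0}]' 15
python3 -m handwheel '[{"gripper":0,"travel":[0,0,0],"twist":0},{"gripper":0,"travel":[0,0,0],"twist":0},{"gripper":0,"travel":[0,0,0],"twist":0},{"gripper":0,"travel":[0,0,0],"twist":0},{"gripper":0,"travel":[0,0,0],"twist":0}]' 15
python3 -m handwheel '[{"gripper":0,"travel":[0,0,0],"twist":0},{"gripper":0,"travel":[0,0,0],"twist":0},{"gripper":0,"travel":[0,0,0],"twist":0}]' 20
```

```text
time_s: 5.92
ee_pos: [553.9, 239.2, 303.4]
ee_rot: [-180.0, -0.0, 118.1]
force: [0.3, -0.6, 0.4]
gripper_width: 37.5
time_s: 6.33
ee_pos: [554.0, 239.2, 304.0]
ee_rot: [180.0, 0.0, 118.1]
force: [-0.0, 1.0, -0.4]
gripper_width: 16.4
time_s: 6.58
ee_pos: [554.0, 239.2, 303.9]
ee_rot: [180.0, -0.0, 118.1]
force: [0.3, 0.4, 1.0]
gripper_width: 15.7
```

```bash
python3 -m handwheel '[{"gripper":0,"travel":[-0.0005,0,-0.0078],"twist":0},{"gripper":0,"travel":[-0.001,0,-0.0078],"twist":0},{"gripper":0,"travel":[-0.004,0,-0.0152],"twist":0},{"gripper":0,"travel":[0,0,0],"twist":0}]' 30
python3 - <<'E'
from h import *
f=env.grab_frame("scene");env.grab_frame("side")
print(env.pinpoint("scene","handle_end")[:1],env.pinpoint("side","handle_end")[:1],env.state()["gripper_width"])
p=proj(f,[565,215,130]).astype(int)
cv2.imwrite("pics/e.png",cv2.cvtColor(cv2.resize(f["frame"][p[1]-60:p[1]+40,p[0]-65:p[0]+65],None,fx=4,fy=4),cv2.COLOR_RGB2BGR))
E
```

```text
time_s: 6.92
ee_pos: [557.0, 233.5, 336.8]
ee_rot: [179.9, 0.1, 118.1]
force: [0.4, -2.8, -0.9]
gripper_width: 15.1
[{'uv': [249.1, 305.9], 'confidence': 0.66}] [{'uv': [210.3, 122.5], 'confidence': 0.48}] 15.296747662960339
```

View pics/e.png

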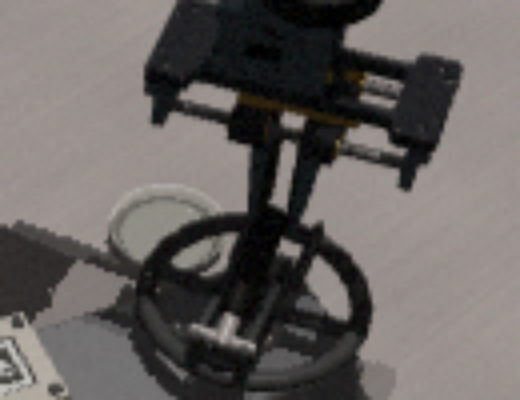

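```bash
python3 -m handwheel '[{"gripper":0,"travel":[-0.0067,0,-0.0142],"twist":0},{"gripper":0,"travel":[-0.0089,0,-0.0129],"twist":0},{"gripper":0,"travel":[-0.0111,0,-0.011],"twist":0},{"gripper":0,"travel":[-0.0129,0,-0.009],"twist":0},{"gripper":0,"travel":[-0.0142,0,-0.0067],"twist":0}]' 30
python3 -m handwheel '[{"gripper":0,"travel":[-0.0152,0,-0.004],"twist":0},{"gripper":0,"travel":[-0.0156,0,-0.0014],"twist":0},{"gripper":0,"travel":[0,0,0],"twist":0},{"gripper":0,"travel":[0,0,0],"twist":0}]' 30
python3 - <<'E'
from h import *
F,_=look("f",things=("handle_end","handle_hinge","wheel_axis"))
s=env.state();print(s)
p=proj(F["scene"],[590,180,170]).astype(int)
a=cv2.resize(F["scene"]["frame"][p[1]-60:p[1]+60,p[0]-65:p[0]+65],None,fx=3,fy=3)
p=proj(F["side"],[590,180,170]).astype(int)
b=cv2.resize(F["side"]["frame"][p[1]-60:p[1]+60,p[0]-65:p[0]+65],None,fx=3,fy=3)
cv2.imwrite("pics/f.png",cv2.cvtColor(np.hstack([a,b]),cv2.COLOR_RGB2BGR))
E
```

```text
time_s: 7.53
ee_pos: [580.9, 187.0, 388.0]
ee_rot: [-179.8, -0.2, 118.1]
force: [-5.1, 1.1, -4.4]
gripper_width: 14.2
time_s: 7.87
ee_pos: [594.4, 162.1, 394.2]
ee_rot: [-179.9, -0.8, 118.0]
force: [-9.1, 12.5, 3.8]
gripper_width: 0.3
handle_end scene [327.4 142.1] 0.47
handle_end side [234.1 117.6] 0.68
  -> [600.1 147.2 205.7] [2.8, 2.8]
handle_hinge wrist [254.5 218.5] 0.63
handle_hinge scene [324.8 168.8] 0.94
handle_hinge side [235.5 142.9] 0.96
  -> [602.5 147.9 112.5] [1.8, 3.1, 1.8]
wheel_axis wrist [252.3 151.7] 0.78
wheel_axis scene [335.2 148. ] 0.59
wheel_axis side [219.6 131. ] 0.91
  -> [574.4 208.4 122.3] [7.7, 6.8, 7.0]
{'time_s': 8.4667, 'qpos': array([ 14.08062564,  22.45092433,  84.86828985,   0.70375322,
        72.96199811, -14.18313603]), 'qvel': array([-0.01087004,  0.04269659, -0.01745987, -0.00806376, -0.07073219,
        0.01340235]), 'effort': array([ -8.88348788, -42.52617717, -25.13048351,  -4.4726032 ,
        -2.18398757,  -0.08390212]), 'ee_pos': array([594.17108768, 162.64198779, 394.19911797]), 'ee_rot': array([-179.89079293,   -0.720568  ,  118.05521746]), 'force': array([-10.07897316,  12.87049148,   3.38167561]), 'torque': array([ 2.26278215,  1.92764122, -0.15680346]), 'gripper_width': 0.5803577633540289}
```

View pics/f.png

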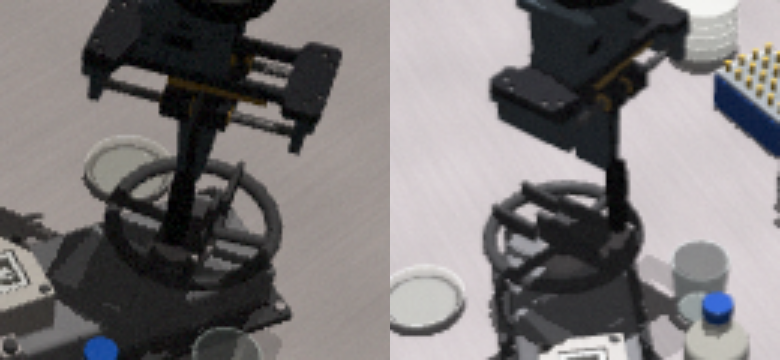

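```bash
python3 -m handwheel '[{"gripper":0,"travel":[0.01,0,0],"twist":0},{"gripper":0,"travel":[0,0,-0.03],"twist":0},{"gripper":70,"travel":[0,0,0],"twist":0},{"gripper":70,"travel":[0,0,0],"twist":0},{"gripper":70,"travel":[0,0,0],"twist":0}]' 30
python3 -m handwheel '[{"gripper":70,"travel":[-0.012,0,0],"twist":0},{"gripper":70,"travel":[-0.011,0,0],"twist":0},{"gripper":70,"travel":[0,0,0],"twist":0},{"gripper":70,"travel":[0,0,0],"twist":0}]' 30
python3 - <<'E'
from h import *
F,_=look("g",things=("handle_end","handle_hinge","wheel_axis"),zs=dict(handle_end=214,handle_hinge=120,wheel_axis=120))
s=env.state();print(s["ee_pos"],s["gripper_width"],s["force"])
cv2.imwrite("pics/g.png",cv2.cvtColor(F["wrist"]["frame"][40:340],cv2.COLOR_RGB2BGR))
E
```

```text
time_s: 8.88
ee_pos: [591.8, 168.1, 423.8]
ee_rot: [179.9, 0.0, 118.1]
force: [0.2, 0.4, -0.1]
gripper_width: 17.3
time_s: 9.22
ee_pos: [603.0, 147.0, 423.0]
ee_rot: [-179.9, -0.0, 118.0]
force: [0.6, -0.2, 0.9]
gripper_width: 44.3
handle_end wrist [252.1 225.8] 0.75 onz [600.8 145.5 214. ]
handle_end scene [327.2 139.7] 0.68 onz [597.5 149.4 214. ]
handle_end side [334.7 237.6] 0.62 onz [ 617.2 -301.8  214. ]
  -> [648.3   4.2 122.7] [105.6, 174.6, 240.4]
handle_hinge wrist [253.7 192.5] 0.75 onz [600.6 147.5 120. ]
handle_hinge scene [325.4 169.3] 0.81 onz [609.6 146.  120. ]
handle_hinge side [234.7 141.1] 0.66 onz [599.7 145.6 120. ]
  -> [603.  148.9 115. ] [3.1, 3.7, 1.9]
wheel_axis wrist [251.  128.3] 0.57 onz [566.1 206.5 120. ]
wheel_axis scene [332.2 147.8] 0.80 onz [568.6 212.6 120. ]
wheel_axis side [219.5 131.2] 0.60 onz [578.5 203.1 120. ]
  -> [572.  205.2 123.9] [6.0, 3.4, 7.3]
[602.3868451  148.26940598 423.81856464] 63.91858514621879 [-0.29837278 -0.25951387  0.08729024]
```

View pics/g.png

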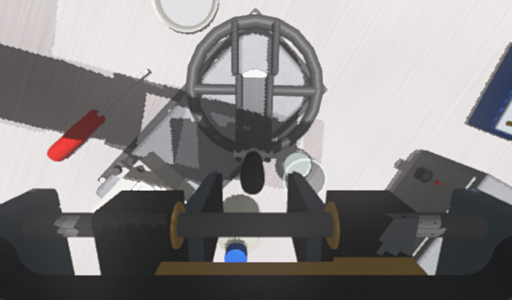

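```bash
python3 -m handwheel '[{"gripper":70,"travel":[0,0,0.03],"twist":0},{"gripper":70,"travel":[0,0,0.03],"twist":0},{"gripper":50,"travel":[0,0,0.028],"twist":0},{"gripper":0,"travel":[0,0,0],"twist":0},{"gripper":0,"travel":[0,0,0],"twist":0}]' 30
python3 -m handwheel '[{"gripper":0,"travel":[0,0,0],"twist":0},{"gripper":0,"travel":[0,0,0],"twist":0},{"gripper":0,"travel":[0,0,0],"twist":0},{"gripper":0,"travel":[0,0,0],"twist":0},{"gripper":0,"travel":[0,0,0],"twist":0}]' 40
python3 -m handwheel '[{"gripper":0,"travel":[0,0,0],"twist":0},{"gripper":0,"travel":[0,0,0],"twist":0}]' 40
```

```text
time_s: 10.23
ee_pos: [602.3, 148.2, 334.8]
ee_rot: [-179.8, -0.1, 118.1]
force: [0.8, 0.8, 0.6]
gripper_width: 46.7
time_s: 10.65
ee_pos: [602.1, 147.8, 337.5]
ee_rot: [180.0, 0.0, 118.1]
force: [-4.0, -2.2, 6.1]
gripper_width: 20.1
time_s: 10.82
ee_pos: [602.1, 147.8, 337.4]
ee_rot: [180.0, 0.0, 118.1]
force: [-3.6, -2.2, 5.2]
gripper_width: 19.9
```

```bash
python3 -m handwheel '[{"gripper":0,"travel":[0.0004,-0.0181,0],"twist":0},{"gripper":0,"travel":[0.007,-0.0169,0],"twist":0},{"gripper":0,"travel":[0.0111,-0.0145,0],"twist":0},{"gripper":0,"travel":[0.0145,-0.0111,0],"twist":0},{"gripper":0,"travel":[0,0,0],"twist":0}]' 40
python3 - <<'E'
from h import *
F,_=look("h",cams=("scene","side"),things=("handle_end","handle_hinge","wheel_axis"))
s=env.state();p=s["ee_pos"];print(p,s["force"],s["torque"],s["gripper_width"])
v=p[:2]-[570,207.5];print(np.hypot(*v),118-180-np.degrees(np.arctan2(v[1],v[0])))
E
```

```text
time_s: 11.23
ee_pos: [532.3, 149.8, 337.5]
ee_rot: [179.7, -0.1, 118.1]
force: [-1.6, 2.5, 2.7]
gripper_width: 20.0
handle_end scene [309.4 125.1] 0.52
handle_hinge scene [306.5 152. ] 0.91
handle_hinge side [209.9 150.9] 0.95
  -> [527.4 159.2 104.3] [2.4, 2.4]
wheel_axis scene [332.  150.7] 0.66
wheel_axis side [220.8 128.9] 0.89
  -> [581.2 197.5 130.9] [0.9, 0.9]
[533.96637022 149.20549799 337.39849359] [-2.44929697  3.67228357  9.16963093] [0.36616003 0.57014105 0.07535188] 20.101460644922103
68.53226568761812 59.7214898542031
```

```bash
python3 -m handwheel '[{"gripper":0,"travel":[0.0169,-0.007,0],"twist":0},{"gripper":0,"travel":[0.0181,-0.0024,0],"twist":0},{"gripper":0,"travel":[0.0181,0.0024,0],"twist":0},{"gripper":0,"travel":[0.0169,0.007,0],"twist":0},{"gripper":0,"travel":[0,0,0],"twist":0}]' 40
python3 -m handwheel '[{"gripper":0,"travel":[0.0145,0.0111,0],"twist":0},{"gripper":0,"travel":[0.0111,0.0145,0],"twist":0},{"gripper":0,"travel":[0.007,0.0169,0],"twist":0},{"gripper":0,"travel":[0.0024,0.0181,0],"twist":0},{"gripper":0,"travel":[0,0,0],"twist":0}]' 40
python3 - <<'E'
from h import *
F,_=look("i",cams=("scene","side"),things=("handle_end","handle_hinge"))
s=env.state();p=s["ee_pos"];print(p,s["force"],s["torque"],s["gripper_width"])
v=p[:2]-[570,207.5];print(np.hypot(*v),118-180-np.degrees(np.arctan2(v[1],v[0])))
print("radial",s["force"][:2]@v/np.hypot(*v))
E
```

```text
time_s: 12.05
ee_pos: [501.4, 212.3, 337.4]
ee_rot: [179.8, -0.0, 118.2]
force: [-1.0, 2.7, 8.8]
gripper_width: 20.1
time_s: 12.47
ee_pos: [540.7, 270.5, 337.4]
ee_rot: [179.7, 0.2, 118.1]
force: [1.9, -1.2, 8.4]
gripper_width: 19.9
handle_end scene [346.3 103.8] 0.55
handle_end side [306.1 341.7] 0.63
  -> [ 590.7 -245.5  403.7] [304.4, 304.4]
handle_hinge scene [343.9 133.6] 0.87
handle_hinge side [201.  126.2] 0.71
  -> [546.3 279.6 101.9] [7.9, 7.9]
[539.65171003 269.82522103 337.45618896] [ 4.25608104 -0.67990977  4.56679739] [-0.16533908 -0.87747411  0.00692503] 19.870431723329734
69.32136669660335 -177.96304092068016
radial -2.4745661555464022
```

```bash
cat > ck.py <<'E'
from h import *
import sys
s=env.state();p=s["ee_pos"];v=p[:2]-[570,207.5];r=np.hypot(*v);f=s["force"][:2]
t=np.array([v[1],-v[0]])/r
print("R %.1f ang %.1f radial %.1f tang %.1f fz %.1f w %.1f"%(r,(118-180-np.degrees(np.arctan2(v[1],v[0])))%360,f@v/r,f@t,s["force"][2],s["gripper_width"]))
sys.exit(f@t<-14)
E
python3 -m handwheel '[{"gripper":0,"travel":[-0.0024,0.0181,0],"twist":0},{"gripper":0,"travel":[-0.007,0.0169,0],"twist":0},{"gripper":0,"travel":[-0.0111,0.0145,0],"twist":0},{"gripper":0,"travel":[-0.0145,0.0111,0],"twist":0},{"gripper":0,"travel":[0,0,0],"twist":0}]' 40 && python3 ck.py &&
python3 -m handwheel '[{"gripper":0,"travel":[-0.0169,0.007,0],"twist":0},{"gripper":0,"travel":[-0.0181,0.0024,0],"twist":0},{"gripper":0,"travel":[-0.0181,-0.0024,0],"twist":0},{"gripper":0,"travel":[-0.0169,-0.007,0],"twist":0},{"gripper":0,"travel":[0,0,0],"twist":0}]' 40 && python3 ck.py &&
python3 -m handwheel '[{"gripper":0,"travel":[-0.0145,-0.0111,0],"twist":0},{"gripper":0,"travel":[0,0,0],"twist":0}]' 40 && python3 ck.py &&
python3 -m handwheel '[{"gripper":0,"travel":[-0.0111,-0.0145,0],"twist":0},{"gripper":0,"travel":[0,0,0],"twist":0}]' 40 && python3 ck.py &&
python3 -m handwheel '[{"gripper":0,"travel":[-0.007,-0.0169,0],"twist":0},{"gripper":0,"travel":[0,0,0],"twist":0}]' 40 && python3 ck.py &&
python3 -m handwheel '[{"gripper":0,"travel":[-0.0024,-0.0181,0],"twist":0},{"gripper":0,"travel":[0,0,0],"twist":0}]' 40 ; python3 ck.py
```

```text
time_s: 13.18
ee_pos: [609.1, 265.1, 337.3]
ee_rot: [-179.8, 0.2, 118.0]
force: [-1.9, -6.6, 11.8]
gripper_width: 20.3
R 69.6 ang 242.2 radial -6.6 tang 2.2 fz 11.8 w 20.3
R 69.6 ang 242.2 radial -6.6 tang 2.2 fz 11.8 w 20.3False
False
```

```bash
sed -i 's/sys.exit(f@t<-14)/sys.exit(int(f@t<-14))/' ck.py
python3 -m handwheel '[{"gripper":0,"travel":[-0.0169,0.007,0],"twist":0},{"gripper":0,"travel":[-0.0181,0.0024,0],"twist":0},{"gripper":0,"travel":[-0.0181,-0.0024,0],"twist":0},{"gripper":0,"travel":[-0.0169,-0.007,0],"twist":0},{"gripper":0,"travel":[0,0,0],"twist":0}]' 40 && python3 ck.py &&
python3 -m handwheel '[{"gripper":0,"travel":[-0.0145,-0.0111,0],"twist":0},{"gripper":0,"travel":[0,0,0],"twist":0}]' 40 && python3 ck.py &&
python3 -m handwheel '[{"gripper":0,"travel":[-0.0111,-0.0145,0],"twist":0},{"gripper":0,"travel":[0,0,0],"twist":0}]' 40 && python3 ck.py &&
python3 -m handwheel '[{"gripper":0,"travel":[-0.007,-0.0169,0],"twist":0},{"gripper":0,"travel":[0,0,0],"twist":0}]' 40 && python3 ck.py &&
python3 -m handwheel '[{"gripper":0,"travel":[-0.0024,-0.0181,0],"twist":0},{"gripper":0,"travel":[0,0,0],"twist":0}]' 40 ; python3 ck.py
```

```text
time_s: 13.6
ee_pos: [639.5, 203.5, 337.4]
ee_rot: [-179.7, -0.1, 118.0]
force: [-7.8, -2.5, 11.0]
gripper_width: 19.6
R 69.6 ang 301.3 radial -7.6 tang 2.9 fz 11.0 w 19.6
time_s: 13.77
ee_pos: [636.2, 186.6, 337.4]
ee_rot: [-179.8, -0.2, 118.0]
force: [-6.3, 0.7, 9.3]
gripper_width: 20.0
R 69.5 ang 315.5 radial -6.2 tang 1.2 fz 9.3 w 20.0
time_s: 13.93
ee_pos: [628.7, 170.6, 337.4]
ee_rot: [-180.0, -0.2, 118.0]
force: [-5.6, 2.5, 8.2]
gripper_width: 20.1
R 69.3 ang 330.1 radial -6.0 tang 0.9 fz 8.2 w 20.1
time_s: 14.1
ee_pos: [617.1, 156.9, 337.4]
ee_rot: [179.9, -0.2, 118.0]
force: [-3.5, 3.1, 6.5]
gripper_width: 19.8
R 69.2 ang 345.0 radial -4.6 tang 0.5 fz 6.5 w 19.8
time_s: 14.27
ee_pos: [602.4, 146.5, 337.4]
ee_rot: [179.9, -0.2, 118.0]
force: [-1.9, 4.2, 6.3]
gripper_width: 20.3
R 69.1 ang 360.0 radial -4.6 tang -0.3 fz 6.3 w 20.3
```

```bash
python3 -m handwheel '[{"gripper":0,"travel":[0.0024,-0.0181,0],"twist":0},{"gripper":0,"travel":[0,0,0],"twist":0}]' 40 && python3 ck.py &&
python3 -m handwheel '[{"gripper":0,"travel":[0.007,-0.0169,0],"twist":0},{"gripper":0,"travel":[0,0,0],"twist":0}]' 40 && python3 ck.py &&
python3 -m handwheel '[{"gripper":0,"travel":[0.0111,-0.0145,0],"twist":0},{"gripper":0,"travel":[0,0,0],"twist":0}]' 40 && python3 ck.py &&
python3 -m handwheel '[{"gripper":0,"travel":[0.0145,-0.0111,0],"twist":0},{"gripper":0,"travel":[0,0,0],"twist":0}]' 40 && python3 ck.py &&
python3 -m handwheel '[{"gripper":0,"travel":[0.0169,-0.007,0],"twist":0},{"gripper":0,"travel":[0,0,0],"twist":0}]' 40 && python3 ck.py &&
python3 -m handwheel '[{"gripper":0,"travel":[0.0181,-0.0024,0],"twist":0},{"gripper":0,"travel":[0,0,0],"twist":0}]' 40 && python3 ck.py
python3 - <<'E'
from h import *
F,_=look("j",cams=("scene","side"),things=("handle_end","handle_hinge","chamber"))
a=cv2.resize(F["scene"]["frame"][90:230,220:370],None,fx=3.5,fy=3.5)
cv2.imwrite("pics/j.png",cv2.cvtColor(a,cv2.COLOR_RGB2BGR))
E
```

```text
time_s: 14.43
ee_pos: [588.6, 141.2, 337.7]
ee_rot: [179.1, 0.1, 118.0]
force: [11.3, 6.1, 2.1]
gripper_width: 20.3
R 68.9 ang 12.4 radial -2.9 tang -12.5 fz 2.1 w 20.3
time_s: 14.6
ee_pos: [578.6, 141.2, 338.4]
ee_rot: [177.3, 0.6, 118.0]
force: [43.8, 13.4, -20.7]
gripper_width: 20.4
R 66.9 ang 20.6 radial -7.6 tang -45.2 fz -20.7 w 20.4
handle_end scene [324.  139.6] 0.47
handle_end side [231.1 118. ] 0.56
  -> [590.7 145.  208.9] [2.4, 2.4]
handle_hinge side [234.2 142.4] 0.88
chamber scene [262.  175.8] 0.60
chamber side [221.4 188.9] 0.87
  -> [503.2  25.7  89.6] [1.1, 1.1]
```

View pics/j.png

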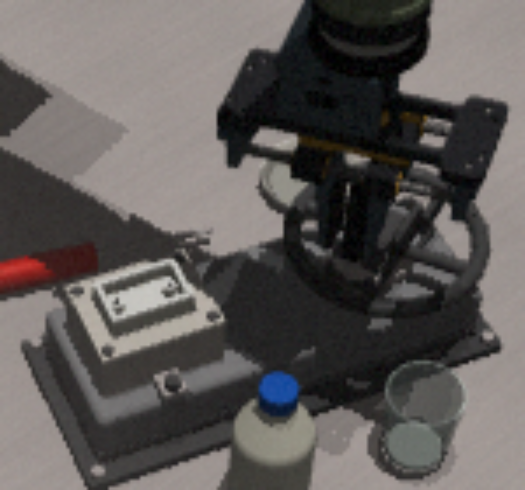

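```bash
python3 -m handwheel '[{"gripper":0,"travel":[-0.004,0.009,0],"twist":0},{"gripper":0,"travel":[-0.0034,0.0099,0],"twist":0},{"gripper":0,"travel":[0,0,0],"twist":0}]' 40; python3 ck.py
python3 -m handwheel '[{"gripper":20,"travel":[0,0,0],"twist":0},{"gripper":40,"travel":[0,0,0],"twist":0},{"gripper":50,"travel":[0,0,0],"twist":0},{"gripper":50,"travel":[0,0,0],"twist":0},{"gripper":50,"travel":[0,0,0],"twist":0}]' 40; python3 ck.py
```

```text
time_s: 15.25
ee_pos: [591.0, 142.7, 338.0]
ee_rot: [179.5, -0.2, 118.0]
force: [2.2, 8.0, 9.0]
gripper_width: 19.9
R 68.2 ang 10.0 radial -6.9 tang -4.6 fz 9.0 w 19.9
time_s: 15.67
ee_pos: [587.9, 140.2, 334.8]
ee_rot: [-179.8, -0.0, 118.1]
force: [-0.1, 0.1, -0.3]
gripper_width: 43.4
R 69.6 ang 13.1 radial -0.1 tang 0.1 fz -0.3 w 43.4
```

```bash
python3 -m handwheel '[{"gripper":50,"travel":[0,0,-0.03],"twist":0},{"gripper":50,"travel":[0,0,-0.03],"twist":0},{"gripper":70,"travel":[0,0,-0.03],"twist":0}]' 20
python3 -m handwheel '[{"gripper":80,"travel":[-0.02,-0.0347,0],"twist":0},{"gripper":80,"travel":[-0.02,-0.0347,0],"twist":0},{"gripper":80,"travel":[-0.02,-0.0347,0],"twist":0},{"gripper":80,"travel":[-0.02,-0.0347,0],"twist":0},{"gripper":80,"travel":[-0.02,-0.0347,0],"twist":0}]' 20
python3 -m handwheel '[{"gripper":80,"travel":[0,0,0],"twist":0.12},{"gripper":80,"travel":[0,0,0],"twist":0.12},{"gripper":80,"travel":[0,0,0],"twist":0.12},{"gripper":80,"travel":[0,0,0],"twist":0.12},{"gripper":80,"travel":[0,0,0],"twist":0.12}]' 20
python3 -m handwheel '[{"gripper":80,"travel":[0,0,0],"twist":0.12},{"gripper":80,"travel":[0,0,0],"twist":0.12},{"gripper":80,"travel":[0,0,0],"twist":0},{"gripper":80,"travel":[0,0,0],"twist":0}]' 20
python3 - <<'E'
from h import *
F,_=look("k",things=("chamber","handle_end","handle_hinge","tray","finished_chamber"),zs=dict(chamber=102,handle_end=214,handle_hinge=120,tray=0))
for t in("chamber",):
    r=env.trace("wrist",t)
    if r:
        m=r[0]["pixels"].astype(np.uint8);c=max(cv2.findContours(m,0,1)[0],key=cv2.contourArea)
        b=cv2.boxPoints(cv2.minAreaRect(c));q=np.array([onz(F["wrist"],u,120) for u in b]);print(r[0]["confidence"],b.round(0).tolist());print(q.round(1).tolist(),q.mean(0))
        for i in range(2): e=q[i+1]-q[i];print(np.hypot(*e[:2]),np.degrees(np.arctan2(e[1],e[0]))%180)
print(env.state()["ee_pos"],env.state()["ee_rot"])
cv2.imwrite("pics/k.png",cv2.cvtColor(np.hstack([F["wrist"]["frame"][60:260],F["side"]["frame"][70:270,120:400]]),cv2.COLOR_RGB2BGR))
E
```

```text
time_s: 15.92
ee_pos: [587.9, 140.2, 425.6]
ee_rot: [-179.8, -0.1, 118.1]
force: [-0.2, 0.1, -0.3]
gripper_width: 49.6
time_s: 16.33
ee_pos: [480.5, -30.7, 425.1]
ee_rot: [-179.9, -0.1, 118.1]
force: [1.5, -0.1, -0.0]
gripper_width: 72.7
time_s: 16.75
ee_pos: [481.7, -29.8, 425.1]
ee_rot: [-179.9, 0.0, 83.3]
force: [0.2, 1.2, 0.8]
gripper_width: 73.1
time_s: 17.08
ee_pos: [481.9, -29.5, 425.3]
ee_rot: [-179.9, 0.0, 70.1]
force: [0.5, 0.1, 0.4]
gripper_width: 72.8
chamber wrist [265.1 141.7] 0.97 onz [510.7  17.9 102. ]
chamber scene [261.3 176.8] 0.58 onz [511.8  16.7 102. ]
chamber side [221.8 185.1] 0.82 onz [505.7  25.6 102. ]
  -> [508.7  19.7 102.3] [2.7, 3.5, 5.8]
handle_end scene [325.7 140.8] 0.66 onz [597.8 144.1 214. ]
handle_end side [331.8 240.5] 0.31 onz [ 607.9 -305.   214. ]
handle_hinge scene [318.3 167.2] 0.60 onz [592.9 137.3 120. ]
tray scene [135.7 269.6] 0.77 onz [ 472.4 -354.1   -0. ]
tray side [281.9 334.7] 0.56 onz [ 475.6 -358.2    0. ]
  -> [ 474.6 -356.6    2.2] [2.3, 2.3]
finished_chamber scene [123.4 291.6] 0.67
finished_chamber side [304.1 343.9] 0.77
  -> [ 507.6 -404.     7.6] [3.5, 3.5]
0.96 [[244.0, 115.0], [283.0, 113.0], [286.0, 175.0], [246.0, 176.0]]
[[498.5, 52.1, 120.0], [537.4, 39.8, 120.0], [520.2, -21.7, 120.0], [478.9, -8.7, 120.0]] [508.7566913   15.35359002 120.        ]
40.81693565772514 162.49009798730765
63.79964670799828 74.35625871641597
[482.21655259 -29.33514464 425.75824885] [ 1.79996754e+02 -5.51509346e-03  6.99466086e+01]
```

View pics/k.png

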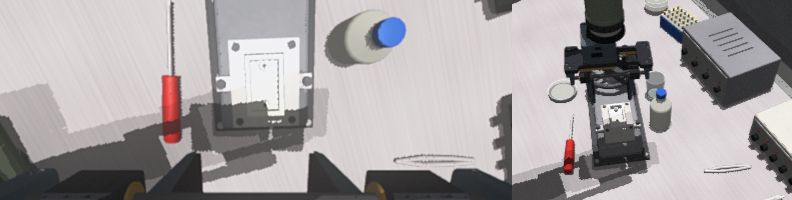

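```bash
python3 -m handwheel '[{"gripper":80,"travel":[0,0,0],"twist":-0.042},{"gripper":80,"travel":[0.0256,0.0059,0],"twist":0},{"gripper":80,"travel":[0.0257,0.0059,0],"twist":0},{"gripper":80,"travel":[0,0,0.03],"twist":0},{"gripper":80,"travel":[0,0,0.03],"twist":0}]' 12
python3 -m handwheel '[{"gripper":80,"travel":[0,0,0.03],"twist":0},{"gripper":80,"travel":[0,0,0],"twist":0}]' 12
python3 - <<'E'
from h import *
F,_=look("l",cams=("wrist",),things=("chamber",),zs=dict(chamber=102))
r=env.trace("wrist","chamber")
if r:
    m=r[0]["pixels"].astype(np.uint8);c=max(cv2.findContours(m,0,1)[0],key=cv2.contourArea);print(r[0]["confidence"],cv2.boundingRect(c))
    b=cv2.boxPoints(cv2.minAreaRect(c));print(np.array([onz(F["wrist"],u,120) for u in b]).round(1).tolist())
s=env.state();print(s["ee_pos"],s["ee_rot"]);print([proj(F["wrist"],p).round(0) for p in([509,16,120],[509,16,102])])
E
```

```text
time_s: 18.45
ee_pos: [510.1, 17.0, 366.5]
ee_rot: [179.7, -0.1, 72.5]
force: [0.2, -0.2, 0.0]
gripper_width: 73.3
time_s: 18.62
ee_pos: [507.2, 16.2, 330.6]
ee_rot: [-179.4, 0.2, 72.4]
force: [-1.0, 0.9, -0.4]
gripper_width: 73.0
chamber wrist [259.5 211.9] 0.73 onz [509.2  18.6 102. ]
0.67 (321, 0, 25, 15)
[[587.7, 144.1, 120.0], [601.7, 139.6, 120.0], [600.1, 132.3, 120.0], [585.9, 136.8, 120.0]]
[509.64877735  15.99218095 336.97584334] [ 1.79900466e+02 -3.95827355e-02  7.23506017e+01]
[array([260., 223.]), array([260., 215.])]
```

```bash
python3 -m handwheel '[{"gripper":80,"travel":[0.001,0,0.02],"twist":0},{"gripper":80,"travel":[0,0,0.0185],"twist":0},{"gripper":80,"travel":[0,0,0],"twist":0},{"gripper":60,"travel":[0,0,0],"twist":0},{"gripper":50,"travel":[0,0,0],"twist":0}]' 12
python3 -m handwheel '[{"gripper":30,"travel":[0,0,0],"twist":0},{"gripper":30,"travel":[0,0,0],"twist":0},{"gripper":30,"travel":[0,0,0],"twist":0},{"gripper":30,"travel":[0,0,0],"twist":0},{"gripper":30,"travel":[0,0,0],"twist":0}]' 12
python3 -m handwheel '[{"gripper":20,"travel":[0,0,0],"twist":0},{"gripper":20,"travel":[0,0,0],"twist":0}]' 12
```

```text
time_s: 19.18
ee_pos: [510.1, 16.9, 299.3]
ee_rot: [179.8, -0.1, 72.3]
force: [-0.4, 0.2, 0.2]
gripper_width: 62.4
time_s: 19.6
ee_pos: [509.5, 16.9, 298.0]
ee_rot: [179.9, -0.0, 72.4]
force: [-0.6, 0.6, 4.2]
gripper_width: 39.8
time_s: 19.77
ee_pos: [509.5, 17.0, 298.0]
ee_rot: [179.9, -0.0, 72.4]
force: [-0.6, -0.1, 5.9]
gripper_width: 40.0
```

```bash
python3 -m handwheel '[{"gripper":20,"travel":[0,0,-0.01],"twist":0},{"gripper":20,"travel":[0,0,-0.03],"twist":0},{"gripper":20,"travel":[0,0,-0.04],"twist":0},{"gripper":20,"travel":[0,0,-0.04],"twist":0},{"gripper":20,"travel":[0,0,0],"twist":0}]' 12
python3 - <<'E'
from h import *
for c in("scene","side"):
    f=env.grab_frame(c)
    for t,z in(("tray",22),("finished_chamber",22)):
        r=env.trace(c,t)
        if not r: continue
        m=r[0]["pixels"].astype(np.uint8);k=cv2.convexHull(np.vstack(cv2.findContours(m,0,1)[0]))
        w=np.array([onz(f,u,z)[:2] for u in k[:,0]],np.float32)
        q=cv2.boxPoints(cv2.minAreaRect(w));print(c,t,round(r[0]["confidence"],2),q.round(0).tolist(),q.mean(0))
        for i in range(2): e=q[i+1]-q[i];print("  ",np.hypot(*e).round(1),np.degrees(np.arctan2(e[1],e[0]))%180)
s=env.state();print(s["ee_pos"],s["gripper_width"],s["force"],s["time_s"])
E
```

```text
time_s: 20.18
ee_pos: [510.7, 17.0, 425.4]
ee_rot: [179.2, -0.3, 72.4]
force: [3.4, -0.3, 0.2]
gripper_width: 39.5
scene tray 0.72 [[398.0, -269.0], [435.0, -469.0], [575.0, -443.0], [538.0, -243.0]] [ 486.63403 -356.2198 ]
   203.2 100.453735
   142.5 10.4537325
scene finished_chamber 0.91 [[480.0, -377.0], [501.0, -441.0], [547.0, -426.0], [526.0, -362.0]] [ 513.59735 -401.64398]
   66.9 107.73528
   48.3 17.735239
side tray 0.96 [[393.0, -269.0], [428.0, -472.0], [561.0, -449.0], [526.0, -247.0]] [ 477.25882 -359.28613]
   205.6 99.77028
   134.9 9.770271
side finished_chamber 0.95 [[474.0, -379.0], [495.0, -442.0], [539.0, -427.0], [518.0, -365.0]] [ 506.47784 -403.24323]
   65.6 108.10699
   46.0 18.107018
[508.92871373  16.93958087 415.56966492] 40.025767711577636 [ 0.31587556  0.07227361 -0.83412481] 20.4833
```

```bash
python3 -m handwheel '[{"gripper":20,"travel":[0,0,0],"twist":-0.1205},{"gripper":20,"travel":[0,0,0],"twist":-0.1205},{"gripper":20,"travel":[0,0,0],"twist":-0.1205},{"gripper":20,"travel":[0,0,0],"twist":-0.1205},{"gripper":20,"travel":[-0.0348,-0.0107,0],"twist":0}]' 12
python3 -m handwheel '[{"gripper":20,"travel":[-0.0348,-0.0107,0],"twist":0},{"gripper":20,"travel":[-0.0348,-0.0107,0],"twist":0},{"gripper":20,"travel":[-0.0348,-0.0107,0],"twist":0},{"gripper":20,"travel":[-0.0348,-0.0107,0],"twist":0}]' 12
python3 -m handwheel '[{"gripper":20,"travel":[-0.0348,-0.0107,0],"twist":0},{"gripper":20,"travel":[-0.0348,-0.0107,0],"twist":0},{"gripper":20,"travel":[-0.0348,-0.0107,0],"twist":0},{"gripper":20,"travel":[-0.0348,-0.0107,0],"twist":0},{"gripper":20,"travel":[0,0,0],"twist":0}]' 12
python3 -m handwheel '[{"gripper":20,"travel":[0,0,0.03],"twist":0},{"gripper":20,"travel":[0,0,0.03],"twist":0},{"gripper":20,"travel":[0,0,0.03],"twist":0},{"gripper":20,"travel":[0,0,0.03],"twist":0},{"gripper":20,"travel":[0,0,0],"twist":0}]' 12
python3 - <<'E'
from h import *
F,_=look("m",things=("chamber","tray","finished_chamber"),zs=dict(tray=0,finished_chamber=4))
s=env.state();print(s["ee_pos"],s["ee_rot"],s["gripper_width"],s["force"],s["time_s"])
E
```

```text
time_s: 20.9
ee_pos: [505.4, -16.0, 415.6]
ee_rot: [-179.9, -0.2, 100.5]
force: [0.4, 0.2, -0.1]
gripper_width: 39.7
time_s: 21.23
ee_pos: [486.2, -165.1, 415.8]
ee_rot: [-179.9, -0.1, 100.0]
force: [-0.1, -0.6, 0.1]
gripper_width: 39.6
time_s: 21.65
ee_pos: [467.8, -313.4, 415.2]
ee_rot: [-179.8, 0.1, 99.7]
force: [0.6, -0.2, -0.6]
gripper_width: 40.3
time_s: 22.07
ee_pos: [466.7, -306.5, 290.4]
ee_rot: [-179.4, -0.6, 100.0]
force: [-0.5, 1.0, -1.3]
gripper_width: 40.2
chamber scene [141.3 235.4] 0.62
chamber side [266.5 298. ] 0.74
  -> [ 461.8 -307.3   96.8] [1.3, 1.3]
tray scene [137.8 267.7] 0.79 onz [ 471.2 -347.5    0. ]
tray side [280.1 330.4] 0.85 onz [ 476.8 -347.8    0. ]
  -> [ 475.2 -349.     6. ] [0.8, 0.8]
finished_chamber wrist [276.6 282.5] 0.63 onz [ 504.5 -397.7    4. ]
finished_chamber scene [127.1 291.1] 0.72 onz [ 511.3 -399.9    4. ]
finished_chamber side [303.1 342.1] 0.63 onz [ 508.  -395.1    4. ]
  -> [ 507.5 -397.8    2. ] [2.9, 2.9, 3.2]
[ 468.7201003  -308.19466678  297.79820735] [1.79955488e+02 3.85374223e-02 9.99699559e+01] 39.93037856233033 [-0.56613543 -0.20378963 -0.60595811] 22.6667
```

```bash
python3 -m handwheel '[{"gripper":20,"travel":[0,0,0.03],"twist":0},{"gripper":20,"travel":[0,0,0.03],"twist":0},{"gripper":20,"travel":[0,0,0.023],"twist":0},{"gripper":20,"travel":[0,0,0.005],"twist":0},{"gripper":20,"travel":[0,0,0],"twist":0}]' 12
python3 -m handwheel '[{"gripper":20,"travel":[0,0,0.004],"twist":0},{"gripper":20,"travel":[0,0,0.003],"twist":0},{"gripper":20,"travel":[0,0,0],"twist":0},{"gripper":20,"travel":[0,0,0],"twist":0}]' 12
```

```text
time_s: 23.08
ee_pos: [468.3, -307.9, 207.8]
ee_rot: [-179.9, -0.2, 100.0]
force: [0.1, 0.3, -1.3]
gripper_width: 40.0
time_s: 23.42
ee_pos: [468.9, -308.4, 203.1]
ee_rot: [179.9, 0.1, 100.0]
force: [0.2, 0.3, -0.3]
gripper_width: 39.8
```

```bash
python3 -m handwheel '[{"gripper":20,"travel":[0,0,0.0015],"twist":0},{"gripper":20,"travel":[0,0,0],"twist":0}]' 12
python3 -m handwheel '[{"gripper":20,"travel":[0,0,0.001],"twist":0},{"gripper":20,"travel":[0,0,0],"twist":0}]' 12
python3 -m handwheel '[{"gripper":20,"travel":[0,0,0.001],"twist":0},{"gripper":20,"travel":[0,0,0],"twist":0}]' 12
```

```text
time_s: 23.58
ee_pos: [468.7, -308.2, 201.1]
ee_rot: [180.0, 0.0, 100.0]
force: [0.4, 0.5, -1.0]
gripper_width: 39.8
time_s: 23.75
ee_pos: [468.8, -308.3, 200.0]
ee_rot: [180.0, 0.0, 100.0]
force: [-0.0, 0.2, 0.7]
gripper_width: 39.6
time_s: 23.92
ee_pos: [468.8, -308.3, 200.0]
ee_rot: [180.0, 0.0, 100.0]
force: [-1.7, 1.9, 8.4]
gripper_width: 39.7
```

```bash
python3 -m handwheel '[{"gripper":45,"travel":[0,0,0],"twist":0},{"gripper":55,"travel":[0,0,0],"twist":0},{"gripper":62,"travel":[0,0,0],"twist":0},{"gripper":62,"travel":[0,0,0],"twist":0},{"gripper":62,"travel":[0,0,0],"twist":0}]' 12
python3 -m handwheel '[{"gripper":62,"travel":[0,0,-0.015],"twist":0},{"gripper":62,"travel":[0,0,-0.03],"twist":0},{"gripper":62,"travel":[0,0,-0.04],"twist":0},{"gripper":62,"travel":[0,0,-0.04],"twist":0},{"gripper":62,"travel":[0,0,-0.04],"twist":0}]' 12
python3 -m handwheel '[{"gripper":62,"travel":[-0.04,0,-0.02],"twist":0},{"gripper":62,"travel":[-0.04,0,-0.02],"twist":0},{"gripper":62,"travel":[-0.04,0,0],"twist":0},{"gripper":62,"travel":[0,0,0],"twist":0},{"gripper":62,"travel":[0,0,0],"twist":0}]' 12
python3 - <<'E'
from h import *
F,_=look("n",things=("chamber","tray","finished_chamber","handle_end","handle_hinge","wheel_axis"),zs=dict(chamber=4))
s=env.state();print(s["ee_pos"],s["gripper_width"],s["force"],s["time_s"])
A=F["scene"]["frame"];B=F["side"]["frame"];C=F["wrist"]["frame"]
p=cv2.resize(A[95:235,215:375],(480,420));q=cv2.resize(C[:300,60:460],(320,240));r=cv2.resize(B[90:215,170:290],(320,333))
im=np.zeros((580,800,3),np.uint8);im[:420,:480]=p;im[:240,480:]=q;im[245:578,480:]=r
im[425:580,:240]=cv2.resize(A[220:320,80:235],(240,155))
cv2.imwrite("pics/n.png",cv2.cvtColor(im,cv2.COLOR_RGB2BGR))
E
```

```text
time_s: 24.33
ee_pos: [468.7, -308.2, 198.5]
ee_rot: [-180.0, -0.0, 100.0]
force: [0.3, 0.4, -0.6]
gripper_width: 56.8
time_s: 24.75
ee_pos: [468.4, -308.0, 365.2]
ee_rot: [-180.0, -0.0, 100.0]
force: [1.2, 0.5, -0.4]
gripper_width: 56.9
time_s: 25.17
ee_pos: [488.4, -422.5, 399.9]
ee_rot: [-180.0, -0.1, 99.8]
force: [0.6, 0.7, -0.6]
gripper_width: 56.7
chamber wrist [256.6  90.4] 0.75 onz [ 470.1 -306.9    4. ]
chamber scene [151.2 258.1] 0.81 onz [ 472.  -308.5    4. ]
chamber side [280.8 331.8] 0.65 onz [ 475.6 -352.7    4. ]
  -> [ 472.6 -319.7   -8.9] [14.4, 14.4, 28.4]
tray wrist [254.1 129. ] 0.71
tray scene [137.4 268.3] 0.81
tray side [283.5 333.3] 0.61
  -> [ 476.9 -355.     6.7] [2.0, 5.1, 4.5]
finished_chamber wrist [274.3 165.4] 0.61
finished_chamber scene [125.2 294. ] 0.58
finished_chamber side [303.6 338.4] 0.60
  -> [ 513.1 -399.2    8. ] [1.6, 8.8, 9.2]
handle_end scene [324.3 140.5] 0.66
handle_hinge scene [320.9 167.7] 0.87
handle_hinge side [232.4 143.9] 0.49
  -> [593.1 147.7 110.4] [0.1, 0.1]
wheel_axis scene [332.5 150.3] 0.72
[ 488.50967975 -421.03352158  400.9399542 ] 56.73650462235443 [ 0.05708551  0.68852195 -1.18866831] 26.2167
```

View pics/n.png

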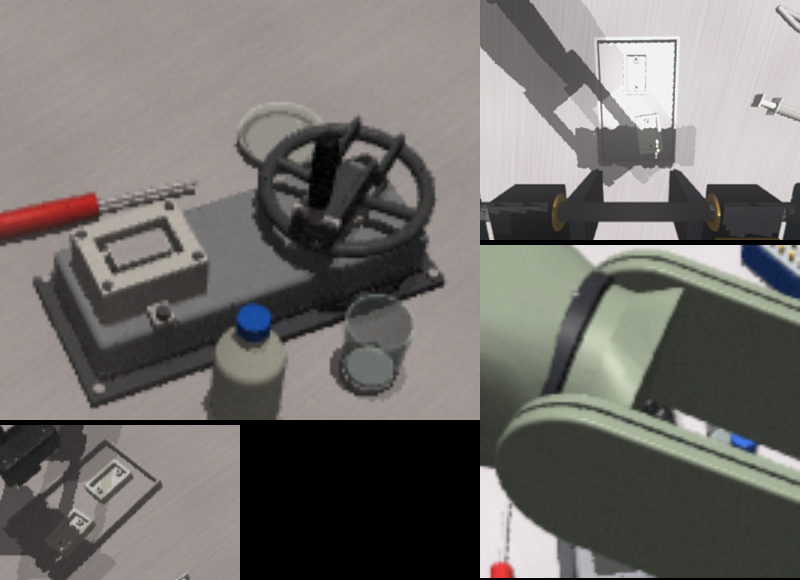

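```bash
python3 -c "
from workcell import env
print(env.job_done())"
```

```text
the job is handed in; nothing more can be done
None
```

The job is handed in at about 26 s of the 72 s allowed, with the chamber out of the mould and standing in the tray. The simulator gives no verdict, so the following rests on my own measurements.

- **Handle:** I pinched the end that juts into the finger opening and swung it up along its arc. The pads slipped off close to upright. The closed fingers then pushed it against the stop with about 16 N. The last scene picture shows it upright. My last grip was still pressing it outward with about 7 N when I let go.
- **Wheel:** I wound it clockwise about 370° until the force rose sharply at the stop. I then backed off my push while keeping a light load on the stop, and released. That push peaked at about 45 N sideways through the fingertips (49 N in all at the wrist). This is above the 40 N limit set for the arm and gripper body, though the contact was on the finger pads. The wrist limit is 120 N.
- **Chamber:** It stood proud of the mould, its outline matching 40.8 × 63.8 mm at a height of 120 mm. I gripped it with 12 N at a width of 40 mm and set it down in the free half of the tray. It touched down at the expected height of 200.0 mm. The wrist and scene cameras put it at about (470–472, −307 to −308), lying flat beside the finished one, with the mould empty.

**Checks that disagreed:** The side camera's last chamber position was wrong because the arm blocked its view. I could not confirm the handle's angle from a second view for the same reason. In the last pictures, the bystanders in view appear where they were, and nothing touched them.

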